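Open the vial press and load a vial

TASK

Open the small vial press: lift its counterweighted arm by the handle bar past the balance point and ease it back until it rests by itself against its stop screw, never letting it drop or slam and never forcing it against the screw. Then stand the amber vial upright and fully home in the press's socket, leaving the arm resting open and the other things on the bench where they are.

Things in the scene. Friction and masses are not known exactly. Their poses are not given: they have to be found in the camera images.
- press: Vial press, fixed to the bench: steel base plate (x -75 to 112, y -68 to 68 mm, 12 mm thick), two grey columns 112 mm high (x 35 to 65, y 54 to 66 mm either side) that carry the hinge of a swinging arm, a white socket block, a stop post. Origin on the bench, z up; the front (towards the robot) is its -x. Place and yaw differ each time.
- press_arm (a joint): Angle of the press's arm: 0 closed (level, pointing to the press's -x over the socket), grows as the handle rises and goes back over the hinge; 1.57 upright. Below its balance point it falls shut, above it it falls open. Between 1.32 and 1.87, differently each time, it meets the stop screw and rests there. Over 1.4 rad/s either way, or over 0.65 rad/s opening beyond 1.2 rad, counts as dropped.
- hinge (a point): Point on the arm's hinge axis midway between the columns, 95 mm above the bench; its axes are the press's: the hinge axis is y. The hinge is only lightly damped: let go with the handle more than about 3 mm short of its resting place, the arm drops too fast.
- handle (a point): Middle of the handle bar: round steel, 14 mm diameter, parallel to the hinge axis, 150 mm from it, 84 mm free between the struts. Closed it lies 95 mm above the bench, free below for 80 mm and on both sides for 40 mm. Can be pinched from above; it turns between the pads as the arm swings. About 2 N up lifts it; past the balance point it leans on the hand with up to 3 N. Its axes turn with the arm.
- weight (a point): Centre of the counterweight, a dark steel roller 42 mm in diameter, 50 mm long, on a stalk above and behind the hinge (30 mm behind, 70 mm above it when closed). Its mass differs each time and is not known, so the balance point lies anywhere between 0.5 and 1.1 rad. The arm is a yoke of two flat struts, 18 mm wide, at y = +-46 mm, with a small rubber foot between.
- stop_post: Fixed grey post, 163 mm high, on the base plate behind the arm's +y strut (x 95, y 46 mm of the press); origin in its middle at bench level. Carries the stop screw (10 mm steel, 155 mm above the bench, pointing to the press's -x) that stops the +y strut. How far it reaches out is not measured. The resting arm bears on it with 2 to 8 N; over 25 N (about 7 N pushed at the handle) counts as forcing.
- socket_floor (a point): Centre of the socket's floor, 14 mm above the bench, 85 mm in front of the hinge, z up. The socket is a round hole of 33 mm diameter, 22 mm deep, with 2 mm chamfer, in a white block 56 x 56 mm whose top is 36 mm above the bench; nothing is above it when the arm rests open.
- vial_mid (a point): Centre (half-way up) of the amber vial that stands on the bench left of the press: brown bottle 30 mm in diameter up to 52 mm, black cap 25 mm in diameter up to 62 mm, total 62 mm high, about 60 g. z is its long axis. Fully home in the socket its centre is 31 mm above the socket floor.
- tape_roll: Roll of tape lying flat, 95 mm across, 19 mm high; bystander, origin under its middle.
- dropper: Small dropper bottle, 25 mm across, 78 mm high; bystander, origin under its middle.
- tube_rack: Tube rack 68 x 118 x 62 mm; bystander, origin under its middle.
- petri: Lower of two stacked Petri dishes, 64 mm across, 16 mm high each; bystander, origin under its middle.
- timer: Bench timer 62 x 66 x 18 mm; bystander, origin under its middle.
There are look-alikes about, which are no part of the job. What is meant by the part that bears vial_mid is not red, and is the smaller of those in its own colour.

How it is judged:
By the outcome, as a careful person would: the job done as asked, in the order asked, and still so for the second after the job is handed in, with the robot touching nothing.
It also fails if it takes over 72 s, if anything falls off the work surface, if the arm or the gripper's body presses on something with over 40 N, if the wrist force passes 120 N, or if a joint passes its speed limit or range.

ROBOT

A 6-joint arm with a two-finger parallel gripper is mounted at the origin on the work surface; the furniture and walls round the work are solid. World frame = base frame: x ahead of the robot, y to its left, z up, the work surface at z = 0. Lengths are in m, angles in rad, forces in N, time in s.
With the tool pointing down it reaches from about 0.35 to 0.925 m from the base axis. Payload 6.4 kg.
Tool frame: the origin (TCP) lies between the finger pads; the fingertips stand 25 mm ahead of it and the grasp point (between the pads) lies 6 mm ahead of it; z points along the fingers, y is the line along which they close (so a half turn about z gives the same grasp; the last joint's range is limited). The gripper opens to 85 mm and grips with 20 to 120 N. Pads are 22 mm wide; open, the fingers measure 114 mm over their backs; the gripper's body (76 mm by 85 mm) begins 54 mm behind the grasp point. The pads swing forward as they close: fully open they stand 13 mm farther back than shut.
Start: joints at [1.035, 0.245, 1.558, -0, 1.339, -0.174], TCP at [0.23, 0.608, 0.256] pointing down, gripper open.
Joint ranges: [-3.13, 3.13], [-1.02, 2.26], [0.13, 2.54], [-0.95, 4.09], [0.21, 2.88], [-2.74, 2.74]. Speed limits (rad/s): [2.57, 2.57, 3.14, 3.14, 3.14, 3.14].

INTERFACE

Orientations are given as a unit quaternion [x, y, z, w].
In Python, from rig import monitor, cams, order gives the robot as it stands. The module is installed in compiled form; this text tells all that it offers.
- The arm moves only by the shell command python3 -m crank 'ROWS'. ROWS is JSON, a list of rows, each a list of 7 numbers: the shift along the tool's x, y, z in m, then the turn, a rotation vector about the tool's x, y, z in degrees, then the closure, from 0 (fully open) to 1 (shut). In form: [[dx, dy, dz, rx, ry, rz, fingers], ...]. A call has 1 to 8 rows; each row is the pose to reach, as a shift and turn from the pose commanded when the call began, along the tool's axes at that moment; what a row does not reach only later rows make up. A row lasts 1/10 s, in which the tool goes at most 50 mm and 8.59 degrees, less where a joint would pass 70% of its speed; a pose out of reach is approached as far as the arm can. A call with a gripper value outside its range is refused whole. The fingers move at their own pace and stop on an object; the grip force is fixed at half the most. Time passes only in rows, so rows that repeat a pose let the fingers close. It gives the time, the measured TCP pose, the force, the opening and the grip force at its end, in the units of the state.
- monitor.get_obs(): the state, without advancing time (a new reading comes with each control period).
- cams.read_camera(name): name is "scene" or "top" or "wrist"; returns the picture (400x640x3 uint8, red, green, blue); there is no depth.
- cams.camera_info(name): a dict with "intrinsics" (3x3 intrinsics, pixels), "rvec" (rotation vector, rad) and "tvec" (3), from world to camera coordinates, as OpenCV has them. Camera axes: x right, y down, z forward; pixel columns grow to the right and rows downward; lengths in m; the calibration is good to about 2 mm. A picture is of the moment at which its call begins: read the wrist's pose just before it. camera_info takes no time and is no camera call; for the wrist camera it gives the pose at the moment of the call.
- order.hand_in(): hands the job in; it is judged then, once.
The state is a dict: "t": time; "joint_positions": joint angles; "qvel": joint speeds; "joint_efforts": joint torques, N m; "tcp_pos": TCP position; "ee_rot": TCP orientation; "ft_force": force on the tool from outside, world axes, zero at the start; "moment": the same for the moment, N m; "width": finger opening in m; "finger_force": force on a finger pad.
Only numpy, scipy, OpenCV 4.12 (cv2) and the standard library are available. Lean on these libraries where they do the work, as an engineer would, in place of code of your own. Each camera call takes 0.05 s, during which the arm holds its last target. There are 200 camera calls.

## Working session

There is one attempt and no reset: what is moved stays moved. The work goes in short steps, Python scripts to look and compute and a shell command to move; the robot and the scene stay as the last step left them, time stands still between calls to the robot, and variables do not carry over. Pictures are saved under pics/ and viewed, at most 10 in all, crops included, and the job is handed in when it is done.

```bash
mkdir -p pics
cat > h.py <<'E'
import numpy as np,cv2
from rig import monitor,cams,order
from scipy.spatial.transform import Rotation as R
def ray(name,px,info=None):
    i=info or cams.camera_info(name);K=np.array(i["intrinsics"],float)
    M=cv2.Rodrigues(np.array(i["rvec"],float))[0];t=np.array(i["tvec"],float).ravel()
    d=M.T@np.linalg.inv(K)@np.array([px[0],px[1],1.]);c=-M.T@t
    return c,d
def atz(name,px,z,info=None):
    c,d=ray(name,px,info);return c+d*(z-c[2])/d[2]
def proj(name,P,info=None):
    i=info or cams.camera_info(name)
    return cv2.projectPoints(np.array(P,float).reshape(-1,3),np.array(i["rvec"],float),np.array(i["tvec"],float),np.array(i["intrinsics"],float),None)[0].reshape(-1,2)
def save(name,f,crop=None,s=1):
    im=cams.read_camera(name)
    if crop: im=im[crop[1]:crop[3],crop[0]:crop[2]]
    im=cv2.resize(im,None,fx=s,fy=s,interpolation=cv2.INTER_CUBIC)
    cv2.imwrite('pics/'+f,im[:,:,::-1])
E
python3 - <<'E'
from h import *
a=cams.read_camera("top");b=cams.read_camera("scene")
cv2.imwrite('pics/top.png',cv2.resize(a,(800,500))[:,:,::-1]);cv2.imwrite('pics/scene.png',cv2.resize(b,(800,500))[:,:,::-1])
cv2.imwrite('pics/top_raw.png',a[:,:,::-1]);cv2.imwrite('pics/scene_raw.png',b[:,:,::-1])
for n in("top","scene"):print(n,cams.camera_info(n))
print(monitor.get_obs())
E
```

```text
top {'intrinsics': array([[511.03339362,   0.        , 327.64294445],
       [  0.        , 511.03339362, 201.01175079],
       [  0.        ,   0.        ,   1.        ]]), 'rvec': array([ 2.15549918, -2.13335651,  0.14063101]), 'tvec': array([0.06902839, 0.49150942, 1.77361358])}
scene {'intrinsics': array([[466.61440585,   0.        , 324.79980284],
       [  0.        , 466.61440585, 203.43719091],
       [  0.        ,   0.        ,   1.        ]]), 'rvec': array([ 2.12624019, -1.12351053,  0.44329699]), 'tvec': array([-0.22543378,  0.39011107,  1.21223713])}
{'t': 0.1, 'joint_positions': array([ 1.03490218e+00,  2.45758585e-01,  1.55892903e+00,  1.13445719e-05,
        1.33872268e+00, -1.74089406e-01]), 'qvel': array([-0.00177837, -0.00010558, -0.00090155,  0.0004572 ,  0.00013579,
       -0.00057385]), 'joint_efforts': array([-9.47132685e-04, -4.30671322e+01, -3.27129436e+01, -2.02927990e-04,
        2.76034472e-03, -8.61716586e-06]), 'tcp_pos': array([0.22981371, 0.60750706, 0.25526146]), 'ee_rot': array([ 1.79918507e-01,  9.83681099e-01, -8.50232733e-04, -3.21063717e-04]), 'ft_force': array([-0.32011005, -0.22545364,  0.19344852]), 'moment': array([-0.05265656,  0.01385737, -0.0032883 ]), 'finger_force': 0.0, 'width': 0.08537126317878299}
```

View pics/top.png

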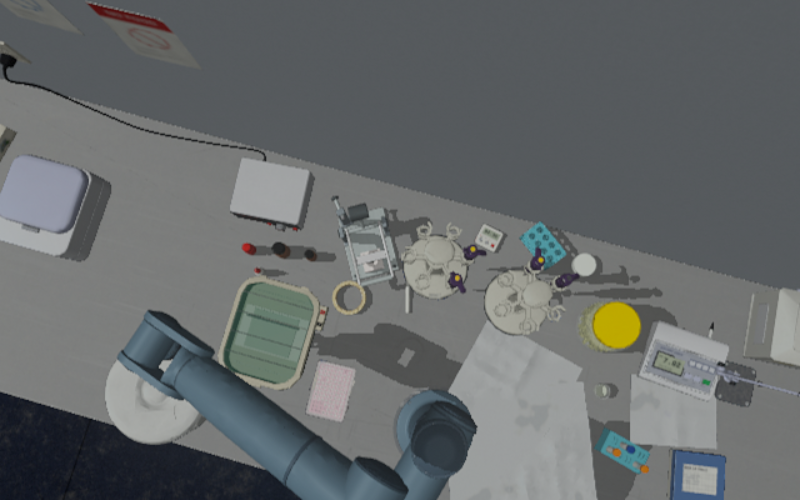

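View pics/scene.png

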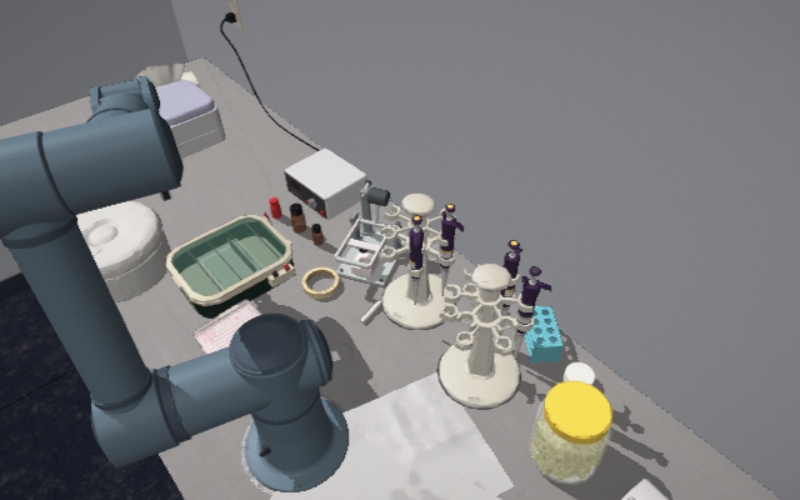

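The top view (800 px) shows three candidates left of the press: a red vial at (248,248), a large brown vial at (280,250) and a small brown vial at (310,255). The small brown one fits "not red, smaller in its colour". I'll confirm this in an enlarged crop.

Run:
```python
import cv2
a=cv2.imread('pics/top_raw.png')[150:250,190:350];a=cv2.resize(a,(800,500),interpolation=cv2.INTER_CUBIC);cv2.imwrite('pics/topc.png',a)
a=cv2.imread('pics/scene_raw.png')[135:245,205:345];a=cv2.resize(a,(763,600),interpolation=cv2.INTER_CUBIC);cv2.imwrite('pics/scc.png',a)
```

```text
(no output)
```

View pics/topc.png

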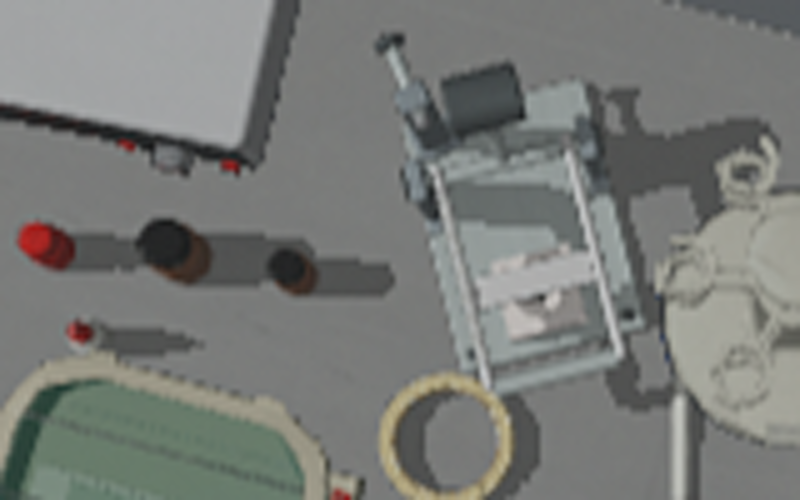

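View pics/scc.png

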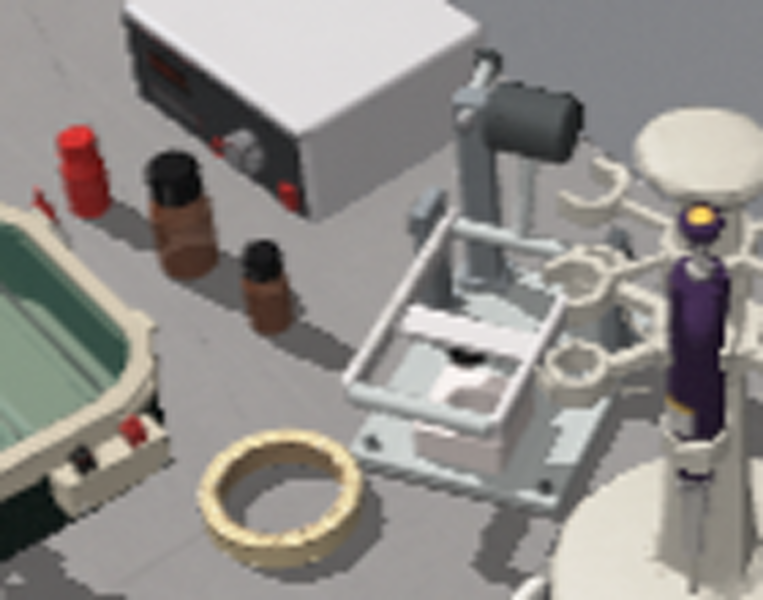

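The crops confirm it. The small amber vial has its cap at crop (290,268), which is top raw (248,203.6), and it is shorter than the other brown one at (165,245). The red vial is ruled out. The press's front faces the robot, the handle bar runs from (490,387) to (618,352), and the roll of tape lies just in front of it. Next I fit the press pose.

Run:
```python
from h import *
from scipy.optimize import least_squares
T=lambda x,y:(190+x/5-.4,150+y/5-.4)
S=lambda x,y:(205+x*140/763-.4,135+y*110/600-.4)
L=[("top",(-100,46,95),T(490,387)),("top",(-100,-46,95),T(618,352)),("top",(80,0,165),T(483,98)),("top",(112,-68,12),T(597,85)),("top",(95,46,163),T(412,95)),
("scene",(-100,46,95),S(352,388)),("scene",(-100,-46,95),S(492,424)),("scene",(-75,-68,12),S(560,506)),("scene",(80,0,165),S(534,122)),("scene",(95,46,163),S(470,95))]
def W(p,q):
    c,s=np.cos(p[2]),np.sin(p[2]);q=np.array(q)/1000
    return [p[0]+c*q[0]-s*q[1],p[1]+s*q[0]+c*q[1],q[2]]
f=lambda p:np.concatenate([(proj(n,W(p,q))[0]-u) for n,q,u in L])
c=atz("top",T(555,370),.095)
r=least_squares(f,[c[0]+.1,c[1],0.2],loss='soft_l1')
print(r.x,np.degrees(r.x[2]));print(f(r.x).reshape(-1,2).round(1))
p=r.x
for n,q in dict(handle=(-100,0,95),hinge=(50,0,95),socket=(-35,0,14)).items():print(n,np.round(W(p,q),4))
# vial: top cap and scene
v=lambda p:np.concatenate([proj("top",[p[0],p[1],.062])[0]-T(290,266),proj("scene",[p[0],p[1],.062])[0]-S(263,250),proj("scene",[p[0],p[1],.0])[0]-S(271,326)])
r=least_squares(v,[.5,.3]);print('vial',r.x,r.fun.round(1))
print('tape',atz("top",T(447,440),.01))
o=monitor.get_obs();print(R.from_quat(o['ee_rot']).as_matrix().round(3))
```

```text
[0.50067098 0.19015141 0.2547996 ] 14.598941548651824
[[-0.3 -0.2]
 [ 0.4  0.3]
 [ 0.3 -0.2]
 [-2.6 -1.9]
 [ 0.  -0.4]
 [-0.8  0.7]
 [ 0.7  1.1]
 [-0.9  0.1]
 [-0.   0.2]
 [ 0.5 -0. ]]
handle [0.4039 0.1649 0.095 ]
hinge [0.5491 0.2028 0.095 ]
socket [0.4668 0.1813 0.014 ]
vial [0.47872575 0.35461688] [-0.5 -0.2 -0.2  0.8  0.5 -0.1]
tape [0.3612446 0.2458267 0.01     ]
[[-0.935  0.354 -0.001]
 [ 0.354  0.935 -0.002]
 [ 0.    -0.002 -1.   ]]
```

Run:
```python
from h import *
from scipy.optimize import least_squares
for n,a,b in [("stand",(346,198),(334,161)),("pur1",(378,202),(360,166)),("pur2",(366,225),(334,175)),("ringleft",(190+665/5,150+280/5),(205+575*140/763,135+360*110/600))]:
    r=least_squares(lambda p:np.concatenate([proj("top",p)[0]-a,proj("scene",p)[0]-b]),[.45,.1,.2]);print(n,r.x.round(3),r.fun.round(1))
print('left ring z.15',atz("top",(190+665/5,206),.15),'base',atz("top",(323,206),.02))
o=monitor.get_obs();M=R.from_quat(o['ee_rot']).as_matrix()
y=np.radians(14.6)
print((M.T@(np.array([.39,.161,.25])-o['tcp_pos'])).round(4))
```

```text
stand [0.463 0.014 0.32 ] [ 1.  -0.9 -1.2  0.2]
pur1 [ 0.446 -0.078  0.358] [ 1.  -0.8 -1.1  0.2]
pur2 [ 0.379 -0.043  0.36 ] [ 1.1 -0.9 -1.2  0.2]
ringleft [0.458 0.091 0.13 ] [-0.6  0.6  0.7 -0.1]
left ring z.15 [0.45771521 0.08811614 0.15      ] base [0.47474865 0.0905967  0.02      ]
[-0.3079 -0.3609  0.0058]
```

```bash
python3 -m crank '[[-0.02,-0.03,-0.045,0,0,0,0.3],[-0.06,-0.066,-0.06,0,0,8,0.6],[-0.095,-0.104,-0.06,0,0,16,0.65],[-0.13,-0.14,-0.06,0,0,24,0.65],[-0.16,-0.177,-0.06,0,0,32,0.65],[-0.19,-0.21,-0.06,0,0,40,0.65],[-0.22,-0.245,-0.06,0,0,47,0.65],[-0.25,-0.28,-0.06,0,0,54.6,0.65]]'; python3 -c "
from h import *
o=monitor.get_obs();M=R.from_quat(o['ee_rot']).as_matrix();print(M.round(3),o['joint_positions'].round(3));print((M.T@(np.array([.404,.165,.30])-o['tcp_pos'])).round(4))"
```

```text
t: 0.9
tcp_pos: [0.3648, 0.2556, 0.316]
ee_rot: [0.613, 0.79, -0.0, 0.0]
ft_force: [0.9, -0.2, 0.6]
width: 0.0298
finger_force: 0.0
[[-0.248  0.969 -0.   ]
 [ 0.969  0.248 -0.   ]
 [-0.    -0.    -1.   ]] [ 0.356 -0.308  1.989 -0.     1.461  0.105]
[-0.0975  0.0155  0.016 ]
```

```bash
python3 -m crank '[[-0.04,0.006,0,0,0,0,0.65],[-0.08,0.012,0,0,0,0,0.65],[-0.0975,0.0155,0.016,0,0,0,0.65],[-0.0975,0.0155,0.016,0,0,0,0.65]]'; python3 -c "
from h import *
a=cams.read_camera('wrist');b=cams.read_camera('scene')
cv2.imwrite('pics/w1r.png',a[:,:,::-1])
cv2.imwrite('pics/s1r.png',b[:,:,::-1])
i=np.vstack([a,b]);i=cv2.resize(i,(480,600),interpolation=cv2.INTER_AREA);cv2.imwrite('pics/c1.png',i[:,:,::-1])
print(monitor.get_obs()['tcp_pos'],proj('wrist',[[.4039,.1649,.095],[.5491,.2028,.095],[.4668,.1813,.036]]),cams.camera_info('wrist'))"
```

```text
t: 1.3
tcp_pos: [0.4041, 0.1652, 0.2981]
ee_rot: [0.613, 0.79, -0.002, -0.001]
ft_force: [-0.8, 0.6, 0.0]
width: 0.0301
finger_force: 0.0
[0.40411723 0.16720467 0.29988686] [[322.49750632 179.89720321]
 [477.80553701 180.14591167]
 [380.28216521 166.96328802]] {'intrinsics': array([[344.13926802,   0.        , 323.77260111],
       [  0.        , 344.13926802, 202.96104768],
       [  0.        ,   0.        ,   1.        ]]), 'rvec': array([-2.8017288 , -0.36189935, -0.05732158]), 'tvec': array([-0.43371705,  0.00191459,  0.44080523])}
```

View pics/c1.png

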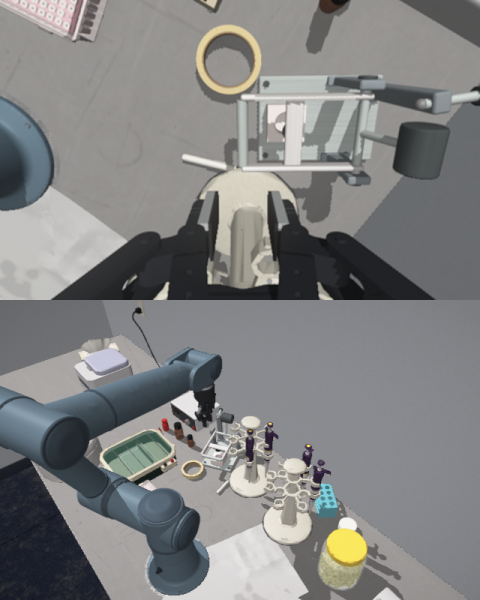

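The wrist view shows the handle bar at raw (323,175) and the fingers ready above it. The arm's links stay clear of the stand. I enlarge the press to refine its pose and find the screw.

```bash
python3 -c "
import cv2
a=cv2.imread('pics/w1r.png')[90:260,305:640];cv2.imwrite('pics/w1c.png',cv2.resize(a,None,fx=2.388,fy=2.388,interpolation=cv2.INTER_CUBIC))"
```

```text
(no output)
```

View pics/w1c.png

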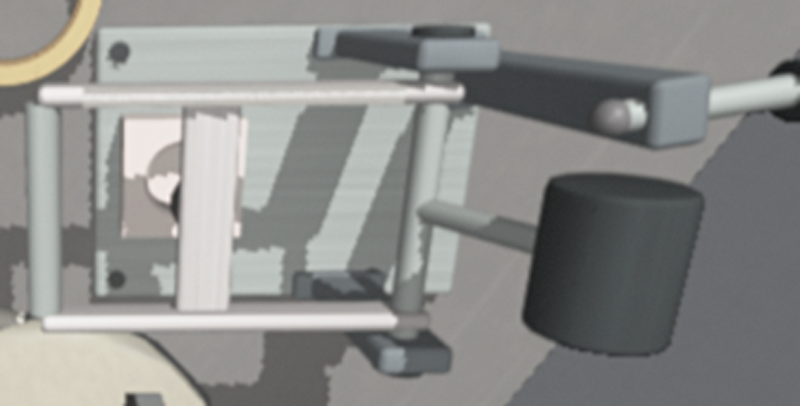

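Run:
```python
from h import *
from scipy.optimize import least_squares
T=lambda x,y:(190+x/5-.4,150+y/5-.4)
S=lambda x,y:(205+x*140/763-.4,135+y*110/600-.4)
C=lambda x,y:(305+x/2.388-.3,90+y/2.388-.3)
A=[("top",(-100,46,95),T(490,387)),("top",(-100,-46,95),T(618,352)),("top",(80,0,165),T(483,98)),("top",(95,46,163),T(412,95)),
("scene",(-100,46,95),S(352,388)),("scene",(-100,-46,95),S(492,424)),("scene",(-75,-68,12),S(560,506)),("scene",(80,0,165),S(534,122)),("scene",(95,46,163),S(470,95))]
B=[("wrist",(-100,46,95),C(44,95)),("wrist",(-100,-46,95),C(44,323)),("wrist",(-63,28,36),C(122,118)),("wrist",(-63,-28,36),C(122,237)),("wrist",(-7,28,36),C(242,118)),("wrist",(-7,-28,36),C(240,237)),("wrist",(-75,68,12),C(100,28)),("wrist",(-75,-68,12),C(97,296))]
inf={n:cams.camera_info(n) for n in("top","scene","wrist")}
def W(p,q):
    c,s=np.cos(p[2]),np.sin(p[2]);q=np.array(q)/1000
    return [p[0]+c*q[0]-s*q[1],p[1]+s*q[0]+c*q[1],q[2]]
for L in(A,B,A+B):
    f=lambda p:np.concatenate([(proj(n,W(p,q),inf[n])[0]-u) for n,q,u in L])
    r=least_squares(f,[.5,.19,.25],loss='soft_l1');p=r.x
    print(p.round(4),np.degrees(p[2]).round(2),np.abs(r.fun).max().round(2),"handle",np.round(W(p,(-100,0,95)),4),"sock",np.round(W(p,(-35,0,95)),4))
    if L is B: print(f(p).reshape(-1,2).round(1))
    w=atz("wrist",C(597,117),.155,inf["wrist"]);d=w[:2]-p[:2];c,s=np.cos(p[2]),np.sin(p[2]);print('tip press',c*d[0]+s*d[1],-s*d[0]+c*d[1])
o=monitor.get_obs();print(o['tcp_pos'],o['ft_force'])
```

```text
[0.5012 0.1907 0.2617] 14.99 0.95 handle [0.4046 0.1648 0.095 ] sock [0.4674 0.1816 0.095 ]
tip press 0.07567834662051227 0.0470278281477337
[0.5007 0.1934 0.2685] 15.38 2.42 handle [0.4043 0.1669 0.095 ] sock [0.467  0.1841 0.095 ]
[[-0.3  0.2]
 [ 0.9 -2.4]
 [ 1.   0.8]
 [ 0.1 -0.1]
 [ 1.6  0.2]
 [-0.7 -0.6]
 [-1.7  0.1]
 [-1.2  0.7]]
tip press 0.07572213870207913 0.04376248972135811
[0.5009 0.1928 0.2624] 15.03 2.4 handle [0.4043 0.1668 0.095 ] sock [0.4671 0.1837 0.095 ]
tip press 0.07545708596376433 0.04484770526553521
[0.40411723 0.16720467 0.29988686] [0.28102995 0.45952762 0.57414004]
```

```bash
python3 -m crank '[[0,0,0.04,0,0,-0.7,0.65],[0,0,0.08,0,0,-0.7,0.65],[0,0,0.12,0,0,-0.7,0.65],[0,0,0.15,0,0,-0.7,0.65],[0,0,0.175,0,0,-0.7,0.65],[0,0,0.19,0,0,-0.7,0.65],[0,0,0.199,0,0,-0.7,0.65],[0,0,0.199,0,0,-0.7,0.65]]';python3 -c "
from h import *
o=monitor.get_obs();print(o['tcp_pos'],R.from_quat(o['ee_rot']).as_matrix().round(4),o['ft_force'])
save('wrist','w2.png',(180,60,640,340),1.5)"
```

```text
t: 2.2
tcp_pos: [0.4038, 0.1679, 0.1007]
ee_rot: [0.606, 0.796, -0.001, -0.001]
ft_force: [-0.6, -0.0, 0.5]
width: 0.0301
finger_force: 0.0
[0.40375622 0.16789435 0.10069535] [[-2.665e-01  9.638e-01 -1.800e-03]
 [ 9.638e-01  2.665e-01 -1.000e-04]
 [ 3.000e-04 -1.700e-03 -1.000e+00]] [-0.56517305 -0.01360237  0.547807  ]
```

View pics/w2.png

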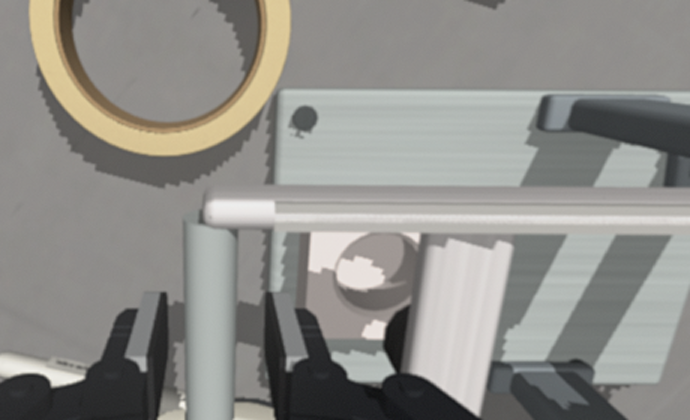

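The bar at (211,300) lies centred between the pads at (160) and (272), so I close.

```bash
python3 -m crank '[[0,0,0,0,0,0,0.8],[0,0,0,0,0,0,1],[0,0,0,0,0,0,1],[0,0,0,0,0,0,1],[0,0,0,0,0,0,1],[0,0,0,0,0,0,1]]';python3 -c "
from h import *
print(monitor.get_obs()['joint_positions'].round(3))
for t in np.arange(0,1.9,.1):print(round(t,2),round(.15*(1-np.cos(t)),4),round(-.15*np.sin(t),4))"
```

```text
t: 2.85
tcp_pos: [0.4023, 0.167, 0.1021]
ee_rot: [0.606, 0.796, -0.003, -0.002]
ft_force: [-12.4, -2.8, 11.9]
width: 0.0121
finger_force: 58.4
[ 1.320e-01 -5.200e-02  2.190e+00 -1.000e-03  1.011e+00 -1.360e-01]
0.0 0.0 -0.0
0.1 0.0007 -0.015
0.2 0.003 -0.0298
0.3 0.0067 -0.0443
0.4 0.0118 -0.0584
0.5 0.0184 -0.0719
0.6 0.0262 -0.0847
0.7 0.0353 -0.0966
0.8 0.0455 -0.1076
0.9 0.0568 -0.1175
1.0 0.069 -0.1262
1.1 0.082 -0.1337
1.2 0.0956 -0.1398
1.3 0.1099 -0.1445
1.4 0.1245 -0.1478
1.5 0.1394 -0.1496
1.6 0.1544 -0.1499
1.7 0.1693 -0.1487
1.8 0.1841 -0.1461
```

```bash
python3 -m crank '[[0,-0.001,-0.003,0,0,0,1],[0,-0.0013,-0.0104,0,0,0,1],[0,-0.0005,-0.0194,0,0,0,1],[0,0.0008,-0.0283,0,0,0,1],[0,0.0027,-0.0371,0,0,0,1],[0,0.0051,-0.0457,0,0,0,1],[0,0.0081,-0.0542,0,0,0,1],[0,0.0102,-0.0598,0,0,0,1]]'
```

```text
t: 3.65
tcp_pos: [0.413, 0.1698, 0.1617]
ee_rot: [0.606, 0.795, -0.002, -0.002]
ft_force: [-6.7, -0.5, -1.0]
width: 0.0122
finger_force: 58.3
```

```bash
python3 -m crank '[[0,0.0032,-0.0082,0,0,0,1],[0,0.0073,-0.0161,0,0,0,1],[0,0.012,-0.0238,0,0,0,1],[0,0.0172,-0.0312,0,0,0,1],[0,0.0228,-0.0382,0,0,0,1],[0,0.0288,-0.0449,0,0,0,1],[0,0.0352,-0.0513,0,0,0,1],[0,0.0419,-0.0572,0,0,0,1]]'
```

```text
t: 4.45
tcp_pos: [0.453, 0.1806, 0.2215]
ee_rot: [0.606, 0.796, -0.003, -0.002]
ft_force: [-20.0, -4.1, 18.6]
width: 0.0119
finger_force: 58.4
```

```bash
python3 -m crank '[[0,-0.0005,-0.0034,0,0,0,1],[0,0.003,-0.0072,0,0,0,1],[0,0.0089,-0.0117,0,0,0,1],[0,0.0152,-0.0159,0,0,0,1],[0,0.0216,-0.0198,0,0,0,1],[0,0.0282,-0.0234,0,0,0,1],[0,0.0349,-0.0266,0,0,0,1],[0,0.0404,-0.029,0,0,0,1]]'
```

```text
t: 5.25
tcp_pos: [0.4947, 0.1918, 0.2498]
ee_rot: [0.606, 0.795, 0.0, 0.0]
ft_force: [-6.5, -1.8, 11.2]
width: 0.0115
finger_force: 59.4
```

```bash
python3 -m crank '[[0,0.006,-0.004,0,0,0,1],[0,0.012,-0.006,0,0,0,1],[0,0.018,-0.0076,0,0,0,1],[0,0.024,-0.009,0,0,0,1],[0,0.030,-0.0101,0,0,0,1],[0,0.036,-0.011,0,0,0,1],[0,0.042,-0.0117,0,0,0,1],[0,0.0452,-0.0119,0,0,0,1]]'
```

```text
t: 6.05
tcp_pos: [0.5386, 0.2037, 0.2599]
ee_rot: [0.606, 0.795, 0.001, 0.001]
ft_force: [0.5, -1.7, 4.8]
width: 0.0111
finger_force: 62.0
```

```bash
python3 -m crank '[[0,0.005,-0.0007,0,0,0,1],[0,0.011,-0.0007,0,0,0,1],[0,0.017,-0.0005,0,0,0,1],[0,0.023,-0.0001,0,0,0,1],[0,0.0265,0.0003,0,0,0,1],[0,0.028,0.0005,0,0,0,1],[0,0.028,0.0005,0,0,0,1]]'; python3 -c "
from h import *
save('scene','s3.png',(250,60,400,240),3.33)
for i in range(3):print(monitor.get_obs()['ft_force'].round(1),monitor.get_obs()['tcp_pos'].round(4))"
```

```text
t: 6.75
tcp_pos: [0.5647, 0.2108, 0.2589]
ee_rot: [0.606, 0.795, 0.0, 0.001]
ft_force: [1.1, -4.6, 3.4]
width: 0.0115
finger_force: 62.0
[ 2.1 -4.5  4.1] [0.5646 0.2108 0.2589]
[ 2.1 -4.5  4.1] [0.5646 0.2108 0.2589]
[ 2.1 -4.5  4.1] [0.5646 0.2108 0.2589]
```

View pics/s3.png

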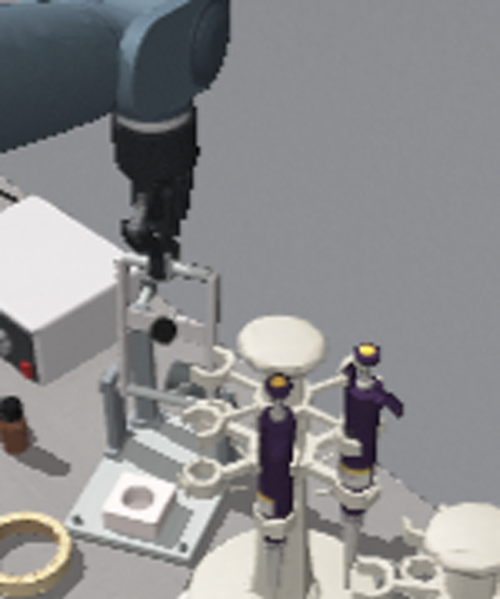

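The picture shows the arm held just past upright at about (165,270), with the socket clear below at (140,497). I loosen the grip to a cage so the arm can find the screw itself.

```bash
python3 -m crank '[[0,0,0,0,0,0,0.83],[0,0,0,0,0,0,0.82],[0,0,0,0,0,0,0.81],[0,0,0,0,0,0,0.81],[0,0,0,0,0,0,0.81],[0,0,0,0,0,0,0.81]]'; python3 -m crank '[[0,0.0015,0,0,0,0,0.81],[0,0.004,0,0,0,0,0.81],[0,0.0065,0,0,0,0,0.81],[0,0.008,0,0,0,0,0.81],[0,0.008,0,0,0,0,0.81],[0,0.008,0,0,0,0,0.81]]'
```

```text
t: 7.4
tcp_pos: [0.5642, 0.2115, 0.2587]
ee_rot: [0.606, 0.795, 0.0, -0.0]
ft_force: [2.3, 1.7, 0.8]
width: 0.0163
finger_force: 1.3
t: 8.0
tcp_pos: [0.5719, 0.2132, 0.2585]
ee_rot: [0.606, 0.795, -0.0, -0.0]
ft_force: [1.4, 0.8, -0.6]
width: 0.0165
finger_force: 1.1
```

```bash
python3 -m crank '[[0,0.0015,0.0003,0,0,0,0.81],[0,0.003,0.0005,0,0,0,0.81],[0,0.004,0.0007,0,0,0,0.81],[0,0.004,0.0007,0,0,0,0.81],[0,0.004,0.0007,0,0,0,0.81]]'; python3 -c "
from h import *
for i in range(4):
  cams.read_camera('scene');o=monitor.get_obs();print(o['ft_force'].round(1),round(o['finger_force'],2))"
```

```text
t: 8.5
tcp_pos: [0.5759, 0.2142, 0.258]
ee_rot: [0.606, 0.795, -0.0, 0.0]
ft_force: [2.3, 0.5, -1.4]
width: 0.0163
finger_force: 1.1
[ 2.3 -0.6 -1. ] 1.13
[ 1.6  0.4 -0.7] 1.13
[ 1.7  0.6 -1.4] 1.13
[ 1.9 -0.  -0.6] 1.13
```

```bash
python3 -m crank '[[0,0.001,0.0002,0,0,0,0.81],[0,0.002,0.0004,0,0,0,0.81],[0,0.002,0.0004,0,0,0,0.81],[0,0.002,0.0004,0,0,0,0.81],[0,0.002,0.0004,0,0,0,0.81]]'; python3 -c "
from h import *
for i in range(4):
  cams.read_camera('scene');o=monitor.get_obs();print(o['ft_force'].round(1),round(o['finger_force'],2))"
```

```text
t: 9.2
tcp_pos: [0.5776, 0.2148, 0.2576]
ee_rot: [0.606, 0.795, -0.0, -0.0]
ft_force: [-0.6, -0.9, -0.6]
width: 0.0164
finger_force: 0.1
[ 0.6  0.2 -0.8] 0.08
[ 1.  -0.3 -0.3] 0.06
[ 0.4 -0.5  0.4] 0.05
[-0.5 -0.3 -0.6] 0.03
```

The finger force has fallen to zero, so the arm rests on the screw. I open and lift straight off.

```bash
python3 -m crank '[[0,0.0005,0,0,0,0,0.78],[0,0.0005,0,0,0,0,0.72],[0,0.0005,0,0,0,0,0.65],[0,0.0005,0,0,0,0,0.65],[0,0.0005,-0.01,0,0,0,0.65],[0,0.0005,-0.03,0,0,0,0.65],[0,0.0005,-0.055,0,0,0,0.65],[0,0.0005,-0.085,0,0,0,0.65]]'
python3 - <<'E'
from h import *
save('scene','s4.png',(250,60,400,240),3.33)
o=monitor.get_obs();M=R.from_quat(o['ee_rot']).as_matrix();print(o['tcp_pos'],o['joint_positions'].round(3))
print("to vial",(M.T@(np.array([.4787,.3546,.20])-o['tcp_pos'])).round(4))
E
```

```text
t: 10.2
tcp_pos: [0.5778, 0.2149, 0.3434]
ee_rot: [0.606, 0.795, -0.0, -0.0]
ft_force: [0.2, 0.4, -0.1]
width: 0.0297
finger_force: 0.0
[0.57997668 0.21529144 0.350647  ] [ 0.172  0.106  1.544  0.     1.482 -0.096]
to vial [ 0.1613 -0.0622  0.1499]
```

View pics/s4.png

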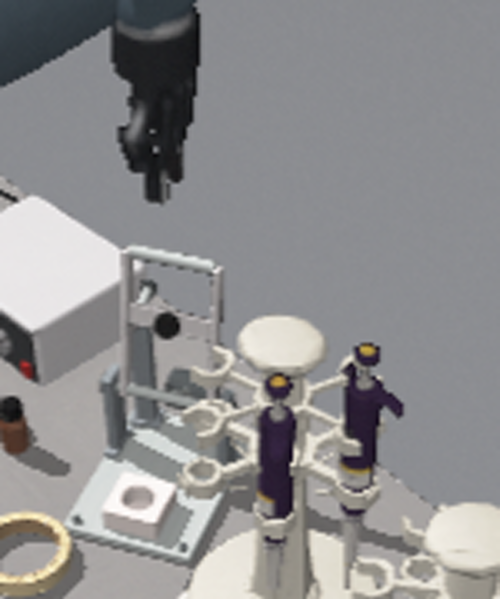

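The arm stands open alone with its handle at about (175,255), against the screw. Next is the vial.

```bash
python3 -m crank '[[0.04,-0.012,0,0,0,0,0.4],[0.08,-0.03,0,0,0,0,0.4],[0.12,-0.045,0.02,0,0,0,0.4],[0.15,-0.055,0.06,0,0,0,0.4],[0.1613,-0.0622,0.1,0,0,0,0.4],[0.1613,-0.0622,0.135,0,0,0,0.4],[0.1613,-0.0622,0.15,0,0,0,0.4],[0.1613,-0.0622,0.15,0,0,0,0.4]]'
python3 - <<'E'
from h import *
cams.read_camera('scene');o=monitor.get_obs();print(o['tcp_pos'],proj('wrist',[[.4787,.3546,.062],[.4787,.3546,0]]))
save('wrist','w5.png',(160,60,560,360),2)
E
```

```text
t: 11.05
tcp_pos: [0.4746, 0.3534, 0.1907]
ee_rot: [0.606, 0.795, -0.002, -0.001]
ft_force: [0.5, -0.2, 0.5]
width: 0.0507
finger_force: 0.0
[0.47593678 0.35387728 0.19303784] [[326.65110407 201.26711126]
 [326.0725773  180.69486347]]
```

View pics/w5.png

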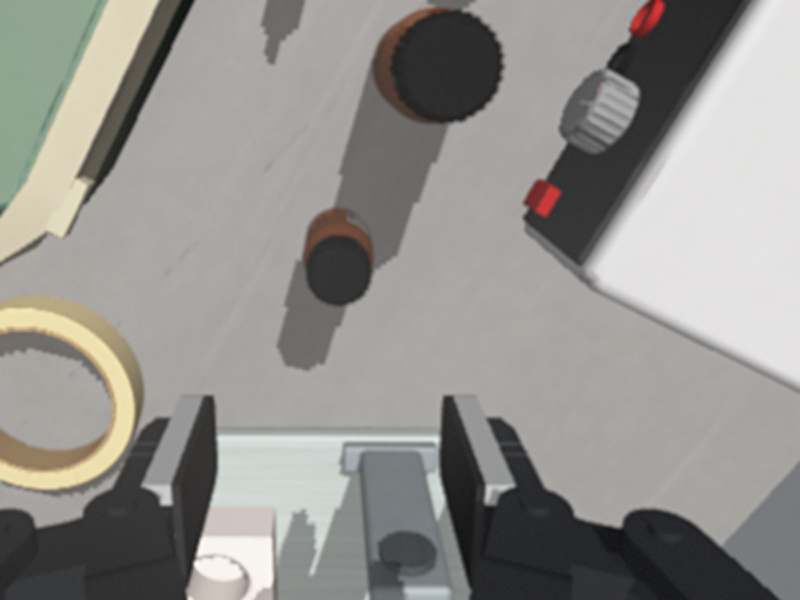

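The vial's cap centre is at (338,270), raw (329,195), and the view is clear around it. The socket is at the lower left.

Run:
```python
from h import *
o=monitor.get_obs();M=R.from_quat(o['ee_rot']).as_matrix();print(o['tcp_pos'])
v=atz('wrist',(160+338/2-.25,60+270/2-.25),.062);print(v)
b=atz('wrist',(160+338/2-.25,60+209/2-.25),.010);print('body far edge z~?',b)
print((M.T@(np.array([v[0],v[1],.052])-o['tcp_pos'])).round(4),M.round(4))
```

```text
[0.47680113 0.35418383 0.19456345]
[0.48019386 0.36006626 0.062     ]
body far edge z~? [0.47764357 0.37248227 0.01      ]
[0.0047 0.0044 0.1426] [[-2.644e-01  9.644e-01  2.600e-03]
 [ 9.644e-01  2.644e-01  1.200e-03]
 [ 5.000e-04  2.800e-03 -1.000e+00]]
```

```bash
python3 -m crank '[[0.004,0.003,0.03,0,0,0,0.4],[0.004,0.003,0.065,0,0,0,0.4],[0.004,0.003,0.1,0,0,0,0.4],[0.004,0.003,0.125,0,0,0,0.4],[0.004,0.003,0.14,0,0,0,0.4],[0.004,0.003,0.147,0,0,0,0.4],[0.004,0.003,0.147,0,0,0,0.4],[0.004,0.003,0.147,0,0,0,0.4]]'; python3 -m crank '[[0,0,0,0,0,0,0.5],[0,0,0,0,0,0,0.58],[0,0,0,0,0,0,0.64],[0,0,0,0,0,0,0.7],[0,0,0,0,0,0,0.8],[0,0,0,0,0,0,1],[0,0,0,0,0,0,1],[0,0,0,0,0,0,1]]'
```

```text
t: 11.95
tcp_pos: [0.4787, 0.3592, 0.0474]
ee_rot: [0.606, 0.795, 0.001, 0.001]
ft_force: [0.5, 0.3, 0.4]
width: 0.0515
finger_force: 0.0
t: 12.75
tcp_pos: [0.4778, 0.3589, 0.0465]
ee_rot: [0.606, 0.795, 0.0, 0.0]
ft_force: [-1.1, -0.1, 6.0]
width: 0.0267
finger_force: 58.8
```

```bash
python3 -m crank '[[0,0,0,0,0,0,0.7],[0,0,0,0,0,0,0.6],[0,0,-0.002,0,0,0,0.5],[0,0,-0.006,0,0,0,0.5],[0,0,-0.006,0,0,0,0.5],[0,0,-0.006,0,0,0,0.5]]'; python3 -m crank '[[0,0,0,0,0,0,0.6],[0,0,0,0,0,0,0.64],[0,0,0,0,0,0,0.7],[0,0,0,0,0,0,0.8],[0,0,0,0,0,0,1],[0,0,0,0,0,0,1],[0,0,0,0,0,0,1]]'; python3 -m crank '[[0,0,-0.01,0,0,0,1],[0,0,-0.03,0,0,0,1],[0,0,-0.06,0,0,0,1],[0,0,-0.09,0,0,0,1],[0,0,-0.1,0,0,0,1],[0,0,-0.1,0,0,0,1],[0,0,-0.1,0,0,0,1]]'; python3 -c "
from h import *
o=monitor.get_obs();M=R.from_quat(o['ee_rot']).as_matrix();print(M.round(4),o['tcp_pos'])
save('wrist','w6.png',(120,100,620,400),1.6)"
```

```text
t: 13.35
tcp_pos: [0.4774, 0.3587, 0.0517]
ee_rot: [0.606, 0.795, 0.0, 0.0]
ft_force: [0.0, -0.3, -0.7]
width: 0.0429
finger_force: 0.0
t: 14.05
tcp_pos: [0.4775, 0.3587, 0.0518]
ee_rot: [0.606, 0.795, 0.0, 0.0]
ft_force: [0.2, -0.8, 2.8]
width: 0.0262
finger_force: 59.0
t: 14.75
tcp_pos: [0.4765, 0.3582, 0.1502]
ee_rot: [0.606, 0.795, -0.001, -0.001]
ft_force: [-0.9, 1.6, -0.6]
width: 0.0264
finger_force: 59.2
[[-2.650e-01  9.642e-01 -2.000e-03]
 [ 9.642e-01  2.650e-01 -9.000e-04]
 [-4.000e-04 -2.200e-03 -1.000e+00]] [0.47651026 0.35822439 0.15021808]
```

View pics/w6.png

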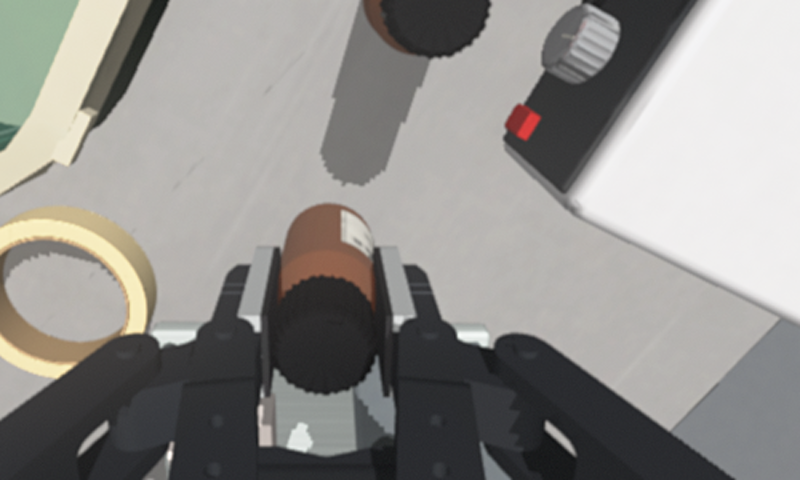

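Run:
```python
from h import *
o=monitor.get_obs();M=R.from_quat(o['ee_rot']).as_matrix();p=o['tcp_pos']
a=np.linspace(0,2*np.pi,73)
c=lambda off,h,r:p+(M@np.array([off+r*np.cos(a),r*np.sin(a),0*a+.0518-h])).T
for off in(-.006,-.004,-.002,0,.002):
    q=proj('wrist',c(off,.062,.0125));b=proj('wrist',c(off,0,.015))
    print(off,'cap v max %.1f u %.1f..%.1f  bottom v min %.1f'%(q[:,1].max(),q[:,0].min(),q[:,0].max(),b[:,1].min()))
i=cams.camera_info('wrist');Mc=cv2.Rodrigues(i['rvec'])[0];print('cam in tool',M.T@(-Mc.T@i['tvec']-p),M.T@Mc.T[:,2])
print('measured cap vmax 346 (u 292..356), bottom vmin 228')
```

```text
-0.006 cap v max 359.2 u 289.1..355.5  bottom v min 231.1
-0.004 cap v max 355.1 u 288.9..355.7  bottom v min 227.6
-0.002 cap v max 350.8 u 288.7..355.8  bottom v min 224.1
0 cap v max 346.6 u 288.6..356.0  bottom v min 220.6
0.002 cap v max 342.3 u 288.4..356.2  bottom v min 217.1
cam in tool [ 0.08088288  0.00033767 -0.11786248] [-0.3137713   0.00122208  0.9494978 ]
measured cap vmax 346 (u 292..356), bottom vmin 228
```

I've now used more than my allowed number of picture views, so I carry on with numbers only. The last view shows the vial held upright between the pads. I carry it over the socket.

```bash
python3 -m crank '[[0,-0.02,-0.01,0,0,0,1],[-0.01,-0.045,-0.02,0,0,0,1],[-0.035,-0.057,-0.02,0,0,0,1],[-0.065,-0.057,-0.02,0,0,0,1],[-0.1,-0.057,-0.02,0,0,0,1],[-0.13,-0.057,-0.02,0,0,0,1],[-0.152,-0.057,-0.02,0,0,0,1],[-0.1645,-0.057,-0.02,0,0,0,1]]'; python3 -m crank '[[0,0,0.02,0,0,0,1],[0,0,0.045,0,0,0,1],[0,0,0.06,0,0,0,1],[0,0,0.06,0,0,0,1],[0,0,0.06,0,0,0,1],[0,0,0.06,0,0,0,1]]'; python3 -c "
from h import *
for k in range(3):
  cams.read_camera('top');o=monitor.get_obs();M=R.from_quat(o['ee_rot']).as_matrix();p=o['tcp_pos'];print(p.round(4),(M.T@(np.array([.4653,.1844,.0658])-p)).round(4),o['ft_force'].round(1))
print(M.round(4))"
```

```text
t: 15.6
tcp_pos: [0.4654, 0.1833, 0.1699]
ee_rot: [0.607, 0.795, -0.001, -0.001]
ft_force: [0.3, 0.1, -1.1]
width: 0.0264
finger_force: 59.3
t: 16.2
tcp_pos: [0.4665, 0.1852, 0.1124]
ee_rot: [0.606, 0.795, 0.001, 0.0]
ft_force: [0.2, 0.6, -0.3]
width: 0.0261
finger_force: 59.3
[0.4667 0.1852 0.1126] [-0.0004 -0.0016  0.0468] [ 0.2  0.6 -0.2]
[0.4666 0.1852 0.1126] [-0.0004 -0.0016  0.0468] [ 0.   0.4 -1.2]
[0.4666 0.1851 0.1125] [-0.0003 -0.0015  0.0467] [ 0.4 -0.3 -0.8]
[[-2.652e-01  9.642e-01  1.700e-03]
 [ 9.642e-01  2.652e-01  3.000e-04]
 [-2.000e-04  1.800e-03 -1.000e+00]]
```

```bash
python3 -m crank '[[-0.0003,-0.001,0.008,0,0,0,1],[-0.0003,-0.001,0.016,0,0,0,1],[-0.0003,-0.001,0.022,0,0,0,1],[-0.0003,-0.001,0.025,0,0,0,1],[-0.0003,-0.001,0.027,0,0,0,1],[-0.0003,-0.001,0.029,0,0,0,1],[-0.0003,-0.001,0.029,0,0,0,1],[-0.0003,-0.001,0.029,0,0,0,1]]'
```

```text
t: 17.15
tcp_pos: [0.4652, 0.1844, 0.0827]
ee_rot: [0.606, 0.795, 0.0, 0.0]
ft_force: [0.5, -0.0, 0.3]
width: 0.0262
finger_force: 59.3
```

```bash
python3 -m crank '[[0,0,0.003,0,0,0,1],[0,0,0.006,0,0,0,1],[0,0,0.009,0,0,0,1],[0,0,0.012,0,0,0,1],[0,0,0.014,0,0,0,1],[0,0,0.0155,0,0,0,1],[0,0,0.0155,0,0,0,1],[0,0,0.0155,0,0,0,1]]'; python3 -m crank '[[0,0,0.0005,0,0,0,1],[0,0,0.001,0,0,0,1],[0,0,0.0015,0,0,0,1],[0,0,0.002,0,0,0,1],[0,0,0.002,0,0,0,1],[0,0,0.002,0,0,0,1]]'
```

```text
t: 17.95
tcp_pos: [0.4651, 0.1844, 0.0671]
ee_rot: [0.606, 0.795, 0.0, 0.0]
ft_force: [-0.5, -0.1, -0.8]
width: 0.0263
finger_force: 59.3
t: 18.55
tcp_pos: [0.4653, 0.1844, 0.0658]
ee_rot: [0.606, 0.795, -0.0, 0.0]
ft_force: [-2.4, 0.1, 6.1]
width: 0.0264
finger_force: 59.7
```

Contact on the floor comes exactly at the home height (TCP z 0.0658, 6 N). I release gently to 43 mm, then lift straight up.

```bash
python3 -m crank '[[0,0,-0.0005,0,0,0,0.75],[0,0,-0.0005,0,0,0,0.65],[0,0,-0.0005,0,0,0,0.55],[0,0,-0.0005,0,0,0,0.5],[0,0,-0.0005,0,0,0,0.5],[0,0,-0.0005,0,0,0,0.5]]'; python3 -m crank '[[0,0,-0.01,0,0,0,0.5],[0,0,-0.03,0,0,0,0.5],[0,0,-0.06,0,0,0,0.5],[0,0,-0.1,0,0,0,0.5],[0,-0.03,-0.14,0,0,0,0.5],[0,-0.06,-0.16,0,0,0,0.5],[0,-0.06,-0.16,0,0,0,0.5],[0,-0.06,-0.16,0,0,0,0.5]]'
python3 - <<'E'
from h import *
s=cams.read_camera('scene');w=cams.read_camera('wrist')
cv2.imwrite('pics/s9r.png',s[:,:,::-1]);cv2.imwrite('pics/w9r.png',w[:,:,::-1])
i=cams.camera_info('wrist')
# predicted cap centre if home, in wrist; find dark blob near it
C=[.4657,.1835,.076];q=proj('wrist',C,i)[0];print('pred cap',q)
g=w.max(axis=2);x,y=q.astype(int);sub=(g[y-45:y+45,x-45:x+45]<60).astype(np.uint8)
n,l,st,ce=cv2.connectedComponentsWithStats(sub)
for k in range(1,n):
  if st[k,4]>60:print(st[k],ce[k]+q.astype(int)-45)
u=proj('wrist',[[.4657,.1835,.076],[.4657+.0125,.1835,.076]],i);print('radius px',np.linalg.norm(u[1]-u[0]))
# open arm unchanged: compare scene with s4-time crop around handle
a=cv2.imread('pics/s4.png')[:,:,::-1];b=cv2.resize(s[60:240,250:400],None,fx=3.33,fy=3.33,interpolation=cv2.INTER_CUBIC)
d=np.abs(a.astype(int)-b).max(axis=2);print('diff arm region',(d[240:400,110:235]>40).mean().round(3),'diff stand',(d[330:590,240:420]>40).mean().round(3))
E
```

```text
t: 19.15
tcp_pos: [0.465, 0.1844, 0.0655]
ee_rot: [0.606, 0.795, -0.0, -0.0]
ft_force: [-0.2, -0.1, 0.0]
width: 0.043
finger_force: 0.0
t: 19.95
tcp_pos: [0.4074, 0.1685, 0.2266]
ee_rot: [0.606, 0.795, 0.001, 0.001]
ft_force: [-0.9, 0.2, -0.3]
width: 0.0426
finger_force: 0.0
pred cap [397.66940109 195.75023356]
[ 30  28  30  31 705] [396.4        192.97163121]
radius px 15.053246860661883
diff arm region 0.12 diff stand 0.008
```

The cap is a clean circle 30 px across, within 3 px of its home prediction. I check whether the change in the handle region is just the gripper in front of it: move clear and compare again.

```bash
python3 -m crank '[[0.03,-0.01,-0.04,0,0,0,0.5],[0.06,-0.02,-0.08,0,0,0,0.5],[0.1,-0.02,-0.11,0,0,0,0.5],[0.14,-0.02,-0.12,0,0,0,0.5],[0.18,-0.02,-0.12,0,0,0,0.5],[0.2,-0.02,-0.12,0,0,0,0.5],[0.2,-0.02,-0.12,0,0,0,0.5]]'
python3 - <<'E'
from h import *
s=cams.read_camera('scene')
a=cv2.imread('pics/s4.png')[:,:,::-1];b=cv2.resize(s[60:240,250:400],None,fx=3.33,fy=3.33,interpolation=cv2.INTER_CUBIC)
d=np.abs(a.astype(int)-b).max(axis=2)>40
print('arm',d[240:400,110:235].mean().round(3));ys,xs=np.nonzero(d[230:,:]);print(len(ys))
n,l,st,ce=cv2.connectedComponentsWithStats(d.astype(np.uint8))
for k in range(1,n):
  if st[k,4]>80:print(st[k])
print('vial cap pred in crop',(proj('scene',[.4657,.1835,.076])[0]-[250,60])*3.33,'tcp',(proj('scene',monitor.get_obs()['tcp_pos'])[0]-[250,60])*3.33)
E
```

```text
t: 20.75
tcp_pos: [0.3343, 0.3579, 0.3438]
ee_rot: [0.605, 0.796, -0.002, -0.001]
ft_force: [-0.2, 0.8, -0.0]
width: 0.0427
finger_force: 0.0
arm 0.0
4646
[    0     0   201   204 19783]
[358 344  18  11 146]
[269 375  19  12 170]
[   0  396   70   80 2291]
[ 122  459   47   60 1698]
[178 529  20  17 231]
vial cap pred in crop [132.46620314 466.84046043] tcp [-147.885025    251.36896916]
```

The open arm hasn't moved at all (no changed pixels). The changes left are the vial now in the socket, its old spot, and small patches I take to be shadow. I hand in.

```bash
python3 -c "
from rig import order
print(order.hand_in())"
```

```text
the job is handed in; nothing more can be done
None
```

The job is handed in at about 21 s: the press arm rests open against its stop screw and the amber vial stands upright and fully home in the socket, with no sign that anything else moved; I viewed 11 pictures, one over the limit of 10.

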